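Make the boot-greasing corner ready and hold the carousel

ROBOT

A 6-joint arm with a two-finger parallel gripper is mounted at the origin on the work surface. World frame = base frame: x ahead of the robot, y to its left, z up, the work surface at z = 0. Lengths are in mm, angles in rad, forces in N, time in s.
With the tool pointing down it reaches from about 350 to 775 mm from the base axis. Payload 7.3 kg.
Tool frame: the origin (TCP) lies midway between the tips of the shut fingers; the grasp point (between the pads) lies 19 mm behind it (bot.tcp_to_grasp is the distance from the TCP to the grasp point, in mm); z points along the fingers, y is the line along which they close (so a half turn about z gives the same grasp; the last joint's range is limited). The gripper opens to 92 mm and grips with 3 to 60 N. Pads are 19 mm wide; open, the fingers measure 130 mm over their backs; the gripper's body (75 mm by 190 mm) begins 47 mm behind the grasp point.
Start: joints at [-1.318, 0.342, 1.524, -0, 1.275, -0.146], TCP at [203.888, -483.813, 226.741] pointing down, gripper open.
Joint ranges: [-2.53, 2.53], [-0.77, 2.02], [0.04, 2.7], [-1, 4.14], [0.28, 2.66], [-3.11, 3.11]. Speed limits (rad/s): [2.57, 2.57, 3.14, 3.14, 3.14, 3.14].

INTERFACE

Orientations are given as [roll, pitch, yaw] about the fixed x, y, z axes, in that order (R = Rz(yaw) Ry(pitch) Rx(roll)).
In Python, from plant import bot, viewer gives the robot as it stands. The module is installed in compiled form; this text tells all that it offers.
- The arm moves only by the shell command python3 -m handwheel 'ROWS'. ROWS is text: rows parted by semicolons, each of 7 numbers parted by spaces: the shift along the tool's x, y, z scaled (see below), then the turn, a rotation vector about the tool's x, y, z scaled (see below), then the opening, from -1 (shut) to 1 (fully open), so that 0 is half open. In form: tx ty tz rx ry rz gripper; .... A call has 1 to 8 rows; each row is the pose to reach, as a shift and turn from the pose commanded when the call began, along the tool's axes at that moment, turning the shorter way round; what a row does not reach only later rows make up. The controller multiplies each number of a shift by 10 cm and each number of a turn by pi rad. A row lasts 1/12 s, in which the tool goes at most 41.7 mm and 7.16 degrees, less where a joint would pass 70% of its speed; a pose out of reach is approached as far as the arm can. A call with a number of a shift or a turn outside -1 to 1 is refused whole. A call with a gripper value outside its range is refused whole. The fingers move at their own pace and stop on an object; the grip force is fixed at half the most. Time passes only in rows, so rows that repeat a pose let the fingers close. It gives the time, the measured TCP pose, the force, the opening and the grip force at its end, in the units of the state.
- bot.get_obs(): the state, without advancing time (a new reading comes with each control period).
- viewer.capture(name): name is "scene" or "side" or "wrist"; returns a dict with "frame" (400x640x3 uint8, red, green, blue), "fov_y" (degrees; the focal length in pixels is half the picture's height over the tangent of half this angle, whatever the lens; pixels are square), "cx", "cy" (the principal point, pixels), "T" (4x4, takes a point from camera to world coordinates). Camera axes: x right, y down, z forward; pixel columns grow to the right and rows downward; lengths in mm; the calibration is good to about 2 mm. The wrist camera is an equidistant fisheye: a pixel r from the principal point sees the ray r / f radians off the axis. A picture is of the moment at which its call begins. There is no depth.
- bot.close_job(): hands the job in; it is judged then, once.
Trained networks look in a picture, given as the dict that the camera call returned (one of the last four; its "shot" number tells which), for a name from the list of things; names that differ only in an ending like _2 or _b are one class to them, and where a whole thing is asked for, a point or a joint stands for the part that bears it (a point fixed in the world has none). Each returns a list of dicts, best first, with "score" (0 to 1); they miss things now and then, are a little off and sometimes report something else, mostly with a low value. They report only what shows in the picture. A call takes as long as a camera call. They do not tell look-alikes from the thing itself.
- viewer.recognise(target, picture): "centre" ([column, row] in pixels, amid what is visible of it).
- viewer.cut_out(target, picture): "pixels" (400x640 bool, what is visible of it) and "centre" ([column, row] in pixels, amid what is visible of it).
The state is a dict: "time": time; "joint_positions": joint angles; "dq": joint speeds; "tau": joint torques, N m; "tool_pos": TCP position; "tcp_rot": TCP orientation; "contact_force": force on the tool from outside, world axes, zero at the start; "moment": the same for the moment, N m; "grip_width": finger opening in mm; "finger_force": force on a finger pad.
Only numpy, scipy, OpenCV 4.12 (cv2) and the standard library are available. Lean on these libraries where they do the work, as an engineer would, in place of code of your own. Each camera call takes 0.05 s, during which the arm holds its last target. There are 200 camera calls.

TASK

I am about to grease boots: with the palm ice scraper, sweep the four clods of dried mud off the pine board over its far edge into the open part of the boot tray, without touching them with the gripper, then set the scraper down on its sole on the bench slats, clear of the tray. Then take the T-handle of the boot-care carousel and turn it until the broad, squat wax jar stands squarely in the middle of the stand's open front, and finish holding the handle so that the turntable stays still while I unscrew the jar. Leave the other things on the bench where they are.

Things in the scene. Friction and masses are not known exactly. Their poses are not given: they have to be found in the camera images.
- scraper: Loose red plastic palm ice scraper, 110 g, standing on its sole. Origin: centre of the sole; +z up, +x the way the blade faces. Blade: upright plate 120 mm wide (y), 32 mm tall, front face at x = 45 mm. Sole 13 mm thick, x -45 to 45, 60 mm wide. Grip: spine along x, 24 mm thick (y), x -44 to 32, top at 52 mm; its sides are free above 13 mm behind x = 20, above 32 mm further forward.
- boot_tray: Fixed black boot tray, pine board over its near end. Origin: bench level, under the board, 100 mm before its far edge, on the middle line; +z up, +x from board to open tray (sweeping direction). Board: x -120 to 100 mm, y -130 to 130, flat top at z = 36. Open tray: x 100 to 280, y -120 to 120, floor z = 4, 5 mm rim up to 24. Tray and carousel stand left and right of the robot, either way round.
- clod0: Loose clod of dried mud no. 1 of 4, an irregular brown lump about 32 x 24 x 14 mm, 14 g, starting on the board. Origin: centre of its underside as it starts; +z up at the start.
- clod1: Loose clod of dried mud no. 2 of 4, an irregular brown lump about 26 x 22 x 16 mm, 14 g, starting on the board. Origin: centre of its underside as it starts; +z up at the start.
- clod2: Loose clod of dried mud no. 3 of 4, an irregular brown lump about 36 x 22 x 13 mm, 14 g, starting on the board. Origin: centre of its underside as it starts; +z up at the start.
- clod3: Loose clod of dried mud no. 4 of 4, an irregular brown lump about 28 x 28 x 14 mm, 14 g, starting on the board. Origin: centre of its underside as it starts; +z up at the start.
- stand: Fixed square pine stand of the carousel, 250 x 250 mm, base 12 mm thick, with 60 mm high, 10 mm thick side and back walls; its front (-x side) has no wall. Origin: centre of its underside, on the turntable's axis; +z up, -x towards the open front.
- jar (a point): Middle of the flat aluminium lid of the wax jar, the one broad, squat jar on the turntable (lid 68 mm across, jar 57 mm tall; the other four vessels are taller and at most 48 mm across); 72 mm from the turntable's axis, 89 mm above the bench. The jars sit fast in wells.
- grip (a point): Centre of the carousel's wooden T-handle, on the turntable's axis, 167 mm above the bench. The T-handle is a level bar 84 mm long, 18 mm thick and 34 mm high (150 to 184 mm above the bench) on a 16 mm post; nothing else on the carousel is taller than 135 mm. The bar runs along the turntable's x, in line with the wax jar.
- turntable: Turntable of the carousel, a pine disc 220 mm across, with five vessels, the post and the T-handle. Origin: on its axis, underside, 20 mm above the bench; +z up, -x points from the axis to the wax jar: the jar faces front when its axes agree with the stand's. Turns without end either way, lightly (about 0.04 N m of friction), and stays where it is left. It starts 0.8 rad or more from front.
- flashlight: Bystander: black aluminium flashlight, 145 mm long, 34 mm thick, lying beyond the key dish. Loose; leave alone. Origin: underside, near its middle.
- key_dish: Bystander: green ceramic key dish, 96 mm across, 26 mm high, beyond the scraper. Loose; leave alone. Origin: underside, near its middle.
- shoe_horn: Bystander: stainless shoe horn, 190 mm long, lying flat on the left. Loose; leave alone. Origin: underside, near its middle.
- boot_brush: Bystander: wooden boot brush, 170 x 50 x 44 mm, on the right. Loose; leave alone. Origin: underside, near its middle.
- polish_tin: Bystander: flat polish tin, 84 mm across, 26 mm high, on the left. Loose; leave alone. Origin: underside, near its middle.
There are look-alikes about, which are no part of the job. Of the things that look like the scraper, take the one that is farthest from the robot's base at the start.

How it is judged:
By the outcome, as a careful person would: the job done as asked, in the order asked, and still so for the second after the job is handed in, while the arm keeps its last pose, push and grip.
It also fails if it takes over 61 s, if anything falls off the work surface, if the arm or the gripper's body presses on something with over 40 N, if the wrist force passes 120 N, or if a joint passes its speed limit or range.

## Working session

There is one attempt and no reset: what is moved stays moved. The work goes in short steps, Python scripts to look and compute and a shell command to move; the robot and the scene stay as the last step left them, time stands still between calls to the robot, and variables do not carry over. Pictures are saved under pics/ and viewed, at most 10 in all, crops included, and the job is handed in when it is done.

```bash
mkdir -p pics; cat > h.py <<'E'
import numpy as np, cv2
from plant import bot, viewer
from scipy.spatial.transform import Rotation as R
def ray(p,uv):
    f=200/np.tan(np.radians(p["fov_y"]/2)); d=np.array([uv[0]-p["cx"],uv[1]-p["cy"]])/f
    return d
def topt(p,uv,z,fish=False):
    d=ray(p,uv)
    if fish:
        r=np.hypot(*d); v=np.array([*(d/max(r,1e-9)*np.sin(r)),np.cos(r)])
    else: v=np.array([*d,1.])
    T=np.array(p["T"]); v=T[:3,:3]@v; o=T[:3,3]
    return o+v*(z-o[2])/v[2]
def proj(p,P,fish=False):
    T=np.array(p["T"]); c=T[:3,:3].T@(np.array(P)-T[:3,3]); f=200/np.tan(np.radians(p["fov_y"]/2))
    if fish:
        r=np.hypot(c[0],c[1]); t=np.arctan2(r,c[2]); return np.array([p["cx"],p["cy"]])+f*t*c[:2]/max(r,1e-9)
    return np.array([p["cx"],p["cy"]])+f*c[:2]/c[2]
def save(p,n): cv2.imwrite("pics/"+n+".png",p["frame"][:,:,::-1])
E
cat > a.py <<'E'
from h import *
hs=dict(scraper=26,boot_tray=20,clod0=43,stand=30,jar=89,grip=184,turntable=50,flashlight=17,key_dish=13,shoe_horn=5,boot_brush=22,polish_tin=13)
np.set_printoptions(precision=1,suppress=True)
for c in ["scene","side","wrist"]:
    p=viewer.capture(c); save(p,c+"0"); print(c,np.array(p["T"]).round(2).tolist(),p["fov_y"])
    for n,z in hs.items():
        for r in viewer.recognise(n,p):
            if r["score"]>.3: print(n,round(r["score"],2),np.array(r["centre"]),topt(p,r["centre"],z,c=="wrist"))
o=bot.get_obs();print(o["tool_pos"],o["tcp_rot"],o["time"])
E
python3 a.py
```

```text
scene [[-0.56, 0.53, -0.63, 1569.26], [0.83, 0.35, -0.44, 720.57], [-0.01, -0.77, -0.64, 1172.57], [0.0, 0.0, 0.0, 1.0]] 42.085412140186286
scraper 0.88 [312.  154.3] [ 235.2 -263.9   26. ]
scraper 0.83 [336.1 220.9] [504.3  24.6  26. ]
scraper 0.64 [448.  207.5] [238.3 302.   26. ]
boot_tray 0.88 [388.9 273.8] [607.1 279.2  20. ]
clod0 0.63 [413.1 249.1] [497.1 300.4  43. ]
clod0 0.54 [417.1 269. ] [564.1 347.3  43. ]
clod0 0.54 [378.9 239.5] [518.4 193.1  43. ]
stand 0.93 [257.5 188.8] [ 520.6 -297.7   30. ]
jar 0.82 [261.1 182.1] [ 539.6 -258.6   89. ]
grip 0.63 [264.4 178.5] [ 609.9 -175.9  184. ]
turntable 0.68 [261.5 184.4] [ 512.  -284.2   50. ]
turntable 0.38 [299.3 247.9] [691.1  13.4  50. ]
flashlight 0.77 [276.4 279.7] [808.7  15.   17. ]
flashlight 0.31 [392.  252.1] [520.4 242.5  17. ]
key_dish 0.97 [301.  245.7] [651.3 -11.3  13. ]
shoe_horn 0.96 [478.8 310.3] [574.9 547.1   5. ]
boot_brush 0.76 [228.6 151.6] [ 395.6 -550.7   22. ]
polish_tin 0.57 [490.1 267.3] [409.5 516.   13. ]
side [[-0.97, -0.14, 0.18, 281.41], [-0.23, 0.59, -0.78, 1042.05], [0.0, -0.8, -0.6, 933.9
[... 580 characters left out ...]
1.6 -85.  184. ]
turntable 0.79 [353.5 168.5] [ 498.1 -311.4   50. ]
flashlight 0.79 [246.6 218.7] [789.2  16.5  17. ]
flashlight 0.74 [318.  267.3] [509.2 173.9  17. ]
key_dish 0.64 [287.5 221.3] [657.5  -6.9  13. ]
shoe_horn 0.74 [251.5 382.2] [569.5 545.3   5. ]
boot_brush 0.79 [387.6 146.4] [ 400.2 -550.5   22. ]
polish_tin 0.77 [326.4 384.1] [403.2 514.8  13. ]
wrist [[0.39, -0.88, -0.26, 273.7], [-0.92, -0.37, -0.11, -455.17], [-0.0, 0.28, -0.96, 384.14], [0.0, 0.0, 0.0, 1.0]] 65.70646984690485
scraper 0.71 [178.4  87.8] [ 242.5 -286.6   26. ]
scraper 0.63 [429.4  50.4] [ 399.3 -547.3   26. ]
boot_brush 0.75 [429.3  53.2] [ 397.3 -549.6   22. ]
[ 203.9 -483.8  226.8] [3.1 0.  0.4] 1.95
```

```bash
python3 - <<'E'
import cv2
a=cv2.imread("pics/scene0.png")[130:330,190:530];b=cv2.imread("pics/side0.png")[130:400,220:450]
cv2.imwrite("pics/s1.png",cv2.resize(a,None,fx=2.35,fy=2.35,interpolation=2));cv2.imwrite("pics/d1.png",cv2.resize(b,None,fx=2.2,fy=2.2,interpolation=2))
E
```

```text
(no output)
```

View pics/s1.png

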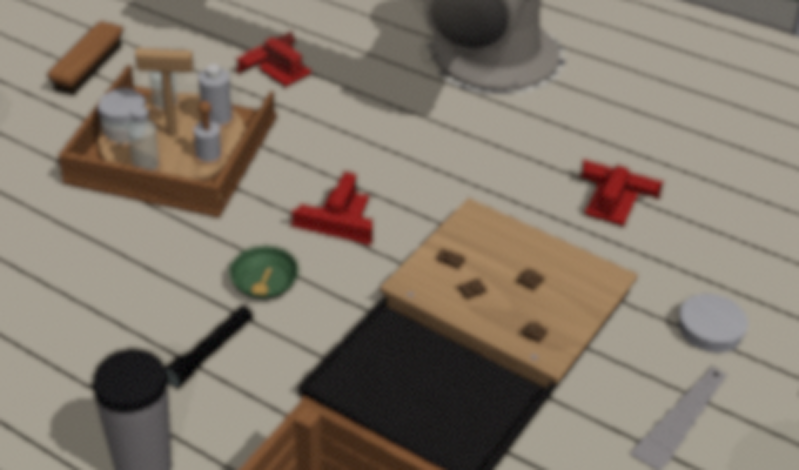

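View pics/d1.png

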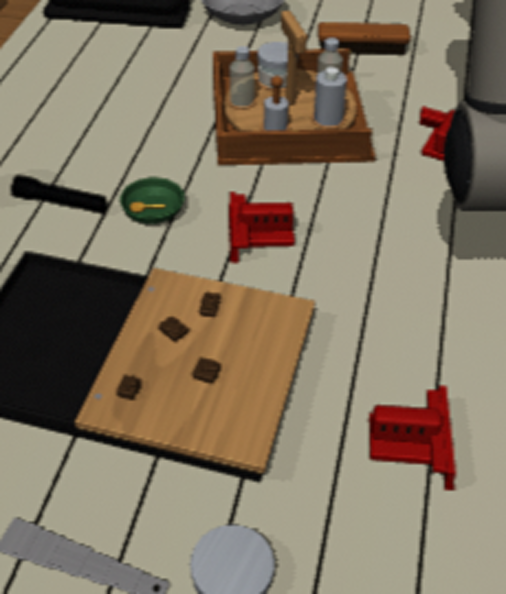

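```bash
cat > b.py <<'E'
from h import *
np.set_printoptions(precision=1,suppress=True)
S=viewer.capture("scene");D=viewer.capture("side")
s=lambda u,v,z: topt(S,(u/2.35+190-.3,v/2.35+130-.3),z)[:2]
d=lambda u,v,z: topt(D,(u/2.2+220-.3,v/2.2+130-.3),z)[:2]
print("board",[s(*c,36) for c in [(468,200),(637,276),(553,385),(383,290)]],[d(*c,36) for c in [(155,268),(315,302),(265,470),(78,425)]])
print("stand",[s(*c,0) for c in [(62,182),(220,215)]],[d(*c,0) for c in [(220,163),(373,158)]])
print("jar",s(122,100,89),d(272,50,89))
print("grip",s(165,55,184),d(292,28,184))
print("grip ends",s(138,55,184),s(190,58,184),d(286,15,184),d(300,42,184))
print("blade top",s(295,213,32),s(372,232,32),d(232,195,32),d(235,250,32))
print("spine top",s(348,176,52),s(340,205,52),d(295,205,52),d(245,207,52))
for n,P,f in(("scene",S,0),("side",D,0)):
    for c in ["clod0","clod1","clod2","clod3"]:
        print(n,c,[(round(r["score"],2),topt(P,r["centre"],43)[:2]) for r in viewer.recognise(c,P) if r["score"]>.3])
    m=viewer.cut_out("scraper",P)
    for r in m:
        ys,xs=np.nonzero(r["pixels"]); print(r["score"],r["centre"],xs.min(),xs.max(),ys.min(),ys.max())
E
python3 b.py
```

```text
board [array([392., 159.]), array([401.8, 415.3]), array([629.2, 405.1]), array([607.8, 153.1])] [array([599.2, 149.3]), array([382.3, 160.9]), array([392.5, 420.1]), array([608.2, 412. ])]
stand [array([ 652.2, -378.5]), array([ 579.9, -138.3])] [array([ 582.8, -138.9]), array([ 349.9, -209.1])]
jar [ 533.9 -351.6] [ 545.2 -350.2]
grip [ 509.5 -277.9] [ 498.8 -265.8]
grip ends [ 530.8 -310.1] [ 495.7 -243.4] [ 515.8 -304.2] [ 479.2 -226.8]
blade top [545.5 -30.2] [518.8  80. ] [536.8 -28.1] [505.2  85.8]
spine top [457.5   0.4] [515.5  25.2] [439.7  -3.8] [507.1  17.1]
scene clod0 [(0.64, array([552.8, 248.4])), (0.61, array([490.3, 297.6])), (0.6, array([568.8, 339.6])), (0.42, array([515.9, 198.5]))]
scene clod1 [(0.64, array([552.8, 248.4])), (0.61, array([490.3, 297.6])), (0.6, array([568.8, 339.6])), (0.42, array([515.9, 198.5]))]
scene clod2 [(0.64, array([552.8, 248.4])), (0.61, array([490.3, 297.6])), (0.6, array([568.8, 339.6])), (0.42, array([515.9, 198.5]))]
scene clod3 [(0.64, array([552.8, 248.4])), (0.61, array([490.3, 297.6])), (0.6, array([568.8, 339.6])), (0.42, array([515.9, 198.5]))]
0.8 [452.0, 209.4] 436 471 199 225
0.75 [333.9, 218.8] 314 348 202 233
0.73 [310.8, 154.6] 290 321 144 166
side clod0 [(0.67, array([505.2, 206.6])), (0.58, array([570.3, 363.6])), (0.56, array([545.5, 255.1])), (0.54, array([486.6, 297.7]))]
side clod1 [(0.67, array([505.2, 206.6])), (0.58, array([570.3, 363.6])), (0.56, array([545.5, 255.1])), (0.54, array([486.6, 297.7]))]
side clod2 [(0.67, array([505.2, 206.6])), (0.58, array([570.3, 363.6])), (0.56, array([545.5, 255.1])), (0.54, array([486.6, 297.7]))]
side clod3 [(0.67, array([505.2, 206.6])), (0.58, array([570.3, 363.6])), (0.56, array([545.5, 255.1])), (0.54, array([486.6, 297.7]))]
0.73 [336.5, 230.3] 324 354 217 249
0.69 [418.3, 192.4] 412 425 180 202
0.67 [410.6, 325.6] 388 427 305 351
```

```bash
cat > go.py <<'E'
import sys
from h import *
o=bot.get_obs(); ro=R.from_euler("xyz",o["tcp_rot"]); p=np.array(o["tool_pos"])
print("t",o["time"],"p",p.round(1),"rot",np.round(o["tcp_rot"],3),"q",np.round(o["joint_positions"],2),"F",np.round(o["contact_force"],1),o["grip_width"])
a=list(map(float,sys.argv[1:]))
if a:
    t=R.from_euler("xyz",[np.pi,0,a[3]])
    print("shift/100",np.round(ro.inv().apply(np.array(a[:3])-p)/100,3),"turn/pi",np.round((ro.inv()*t).as_rotvec()/np.pi,4), "rows",np.linalg.norm(np.array(a[:3])-p)/41.7,(ro.inv()*t).magnitude()/np.radians(7.16))
E
python3 go.py 478 10 150 0.25
```

```text
t 2.55 p [ 203.9 -483.8  226.7] rot [3.141 0.    0.399] q [-1.32  0.34  1.52  0.    1.28 -0.15] F [ 0.3  0.4 -0. ] 91.80609183945369
shift/100 [ 4.443 -3.486  0.767] turn/pi [0.     0.     0.0474] rows 13.668602461117397 1.1907769413591216
```

```bash
H="python3 -m handwheel"
python3 -m handwheel '0.89 -0.70 0 0 0 0 1;0.89 -0.70 0 0 0 0 1;0.89 -0.70 0 0 0 0 1'
python3 -m handwheel '0.89 -0.70 0 0 0 0 1;0.89 -0.70 0 0 0 0 1;0.89 -0.70 0 0 0 0 1'
python3 -m handwheel '0.89 -0.70 0 0 0 0 1;0.89 -0.70 0 0 0 0 1;0.89 -0.70 0 0 0 0 1'
python3 -m handwheel '0.89 -0.70 0 0 0 0 1;0.89 -0.70 0 0 0 0 1;0.89 -0.70 0 0 0 0 1'
python3 -m handwheel '0.89 -0.70 0.6 0 0 0.047 1;0.89 -0.70 0.6 0 0 0.047 1;0.89 -0.70 0.6 0 0 0.047 1;0.89 -0.70 0.6 0 0 0.047 1;0.89 -0.70 0.6 0 0 0.047 1'
cat > w.py <<'E'
import sys
from h import *
p=viewer.capture("wrist"); save(p,sys.argv[1]); print(np.array(p["T"])[:3,3])
for n,z in [a.split(":") for a in sys.argv[2:]]:
    for r in viewer.cut_out(n,p):
        if r["score"]>.3:
            m=r["pixels"].astype(np.uint8); (c,_)=cv2.findContours(m,0,2)[:2]; c=max(c,key=cv2.contourArea)
            box=cv2.boxPoints(cv2.minAreaRect(c)); print(n,round(r["score"],2),np.round(r["centre"]),topt(p,r["centre"],float(z),True)[:2].round(1),[topt(p,b,float(z),True)[:2].round(0).tolist() for b in box])
E
python3 go.py 478 10 150 0.25; python3 w.py w1 scraper:32 clod0:43
```

```text
time: 2.8
tool_pos: [259.3, -382.4, 226.4]
tcp_rot: [-3.14, -0.001, 0.398]
contact_force: [0.8, 0.3, -0.4]
grip_width: 92.0
finger_force: 0.0
time: 3.05
tool_pos: [314.3, -283.0, 226.8]
tcp_rot: [-3.141, -0.001, 0.399]
contact_force: [0.1, 0.9, 0.1]
grip_width: 91.7
finger_force: 0.0
time: 3.3
tool_pos: [369.2, -183.9, 226.9]
tcp_rot: [3.142, -0.001, 0.399]
contact_force: [-0.4, -1.0, 0.0]
grip_width: 92.1
finger_force: 0.0
time: 3.55
tool_pos: [424.1, -84.8, 227.0]
tcp_rot: [3.142, -0.001, 0.4]
contact_force: [0.5, 0.5, -0.5]
grip_width: 91.9
finger_force: 0.0
time: 3.97
tool_pos: [477.8, 13.5, 165.2]
tcp_rot: [-3.14, 0.003, 0.255]
contact_force: [-0.2, 0.7, -0.0]
grip_width: 91.8
finger_force: 0.0
t 3.9667 p [477.8  13.5 165.2] rot [-3.14e+00  3.00e-03  2.55e-01] q [-0.13  0.32  1.74  0.    1.08  1.18] F [-0.2  0.7 -0. ] 91.76739327101558
shift/100 [-0.007  0.035  0.152] turn/pi [-0.0004  0.0009  0.0016] rows 0.37493622160728096 0.04685505217253902
[551.65500585  31.60186434 322.40815413]
scraper 0.92 [322. 165.] [502.9  13.9] [[518.0, 79.0], [549.0, -35.0], [453.0, -66.0], [420.0, 59.0]]
scraper 0.38 [616. 264.] [ 487.  -498.5] [[489.0, -462.0], [503.0, -475.0], [494.0, -520.0], [479.0, -506.0]]
clod0 0.91 [147. 120.] [508.9 194.6] [[498.0, 218.0], [521.0, 219.0], [524.0, 180.0], [502.0, 178.0]]
clod0 0.86 [ 72. 124.] [487.8 301.4] [[471.0, 323.0], [503.0, 320.0], [504.0, 285.0], [473.0, 287.0]]
clod0 0.83 [111.  79.] [543.6 249.3] [[534.0, 274.0], [565.0, 254.0], [554.0, 227.0], [524.0, 246.0]]
clod0 0.59 [58. 51.] [570.4 347.4] [[558.0, 367.0], [580.0, 370.0], [578.0, 334.0], [557.0, 332.0]]
```

View pics/w1.png

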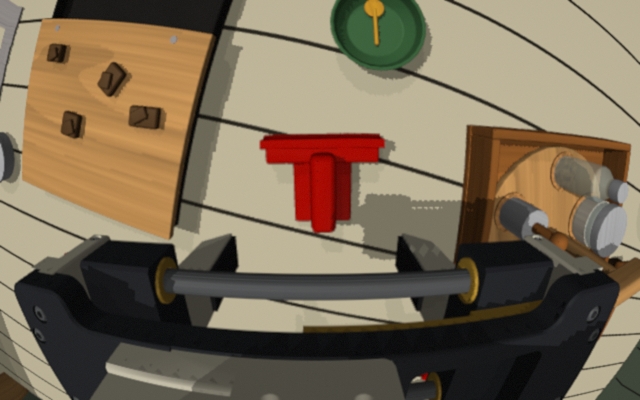

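```bash
python3 - <<'E'
from h import *
p=viewer.capture("wrist")
for n,u,v,z in [("bladeL",262,138,32),("bladeR",383,136,32),("spine front",321.5,154,52),("spine rear",322.5,215,52),("spine rear bottom",323,231,13),("soleL",295,220,13),("soleR",350,219,13),("far board R",214,33,36),("near board R",171,238,36),("boardfar L",44,18,36)]:
    print(n,topt(p,(u,v),z,True).round(1))
E
```

```text
bladeL [515.1  72.6  32. ]
bladeR [546.  -38.7  32. ]
spine front [516.3  14.8  52. ]
spine rear [461.3  -0.5  52. ]
spine rear bottom [430.8  -9.9  13. ]
soleL [435.6  22.4  13. ]
soleR [451.4 -34.5  13. ]
far board R [605.7 143.   36. ]
near board R [387.7 151.3  36. ]
boardfar L [616.4 400.7  36. ]
```

```bash
python3 go.py 479 8 80 0.27
python3 -m handwheel '0 0.05 0.85 0 0 -0.005 1;0 0.05 0.85 0 0 -0.005 1;0 0.05 0.85 0 0 -0.005 1'
python3 - <<'E'
from h import *
p=viewer.capture("wrist"); save(p,"w2")
E
python3 go.py 479 6 20 0.27
```

```text
t 4.1667 p [478.1  10.3 167.6] rot [ 3.141e+00 -1.000e-03  2.500e-01] q [-0.14  0.32  1.74 -0.    1.08  1.18] F [ 0.4 -0.1 -0.4] 91.94915024147457
shift/100 [0.002 0.024 0.876] turn/pi [ 0.0003 -0.0004 -0.0064] rows 2.101507553500342 0.16135748715782164
time: 4.42
tool_pos: [475.3, 5.5, 77.1]
tcp_rot: [-3.138, 0.009, 0.264]
contact_force: [-2.1, 0.2, -0.7]
grip_width: 91.8
finger_force: 0.0
t 4.4667 p [476.7   5.6  79.7] rot [-3.139  0.007  0.264] q [-0.15  0.44  1.84 -0.    0.87  1.16] F [ 0.1 -0.6 -0.7] 91.82241924483262
shift/100 [0.027 0.004 0.597] turn/pi [-0.0008  0.0021 -0.0018] rows 1.4324854013859267 0.07227417089481976
```

View pics/w2.png

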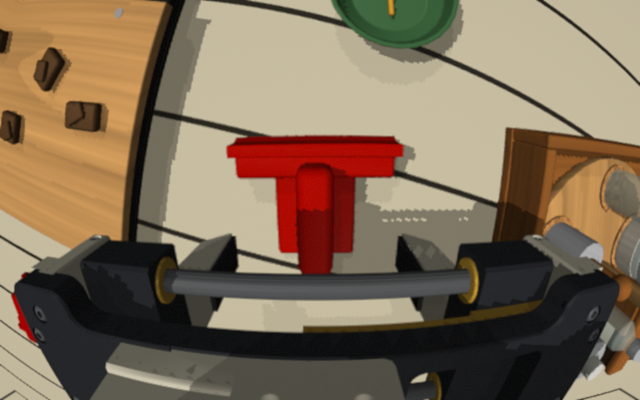

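```bash

python3 -m handwheel '0.03 -0.02 0.6 0 0 0 1;0.03 -0.02 0.6 0 0 0 1;0.03 -0.02 0.6 0 0 0 1;0.03 -0.02 0.6 0 0 0 1'
python3 -m handwheel '0 0 0 0 0 0 -1;0 0 0 0 0 0 -1;0 0 0 0 0 0 -1;0 0 0 0 0 0 -1;0 0 0 0 0 0 -1;0 0 0 0 0 0 -1;0 0 0 0 0 0 -1;0 0 0 0 0 0 -1'
python3 go.py
```

```text
time: 4.8
tool_pos: [482.7, 8.8, 23.5]
tcp_rot: [3.141, -0.001, 0.266]
contact_force: [-0.5, -0.8, 1.4]
grip_width: 92.1
finger_force: 0.0
time: 5.47
tool_pos: [481.6, 9.4, 21.7]
tcp_rot: [3.142, 0.0, 0.267]
contact_force: [-0.7, 0.8, 0.6]
grip_width: 43.2
finger_force: 0.0
t 5.4667 p [481.6   9.4  21.7] rot [3.142 0.    0.267] q [-0.14  0.54  1.88 -0.    0.72  1.16] F [-0.7  0.8  0.6] 43.17753333489823
```

```bash

python3 -m handwheel '0 0 0 0 0 0 -1;0 0 0 0 0 0 -1;0 0 0 0 0 0 -1;0 0 0 0 0 0 -1;0 0 0 0 0 0 -1;0 0 0 0 0 0 -1'
python3 -m handwheel '0 0 -0.9 0 0 0 -1;0 0 -0.9 0 0 0 -1;0 0 -0.9 0 0 0 -1;0 0 -0.9 0 0 0 -1'
python3 - <<'E'
from h import *
D=viewer.capture("side");p=viewer.capture("wrist")
cv2.imwrite("pics/c1.png",np.vstack([cv2.resize(D["frame"][150:310,240:400,::-1],(600,400))[:, :],cv2.resize(p["frame"][:200,:,::-1],(600,200))]))
E
python3 go.py
```

```text
time: 5.97
tool_pos: [481.7, 9.4, 21.6]
tcp_rot: [3.142, 0.0, 0.267]
contact_force: [0.4, 0.6, -0.9]
grip_width: 23.6
finger_force: 30.0
time: 6.3
tool_pos: [483.5, 9.2, 114.3]
tcp_rot: [3.139, -0.006, 0.267]
contact_force: [0.2, 0.3, -2.2]
grip_width: 23.7
finger_force: 30.0
t 6.4 p [481.    9.5 111.1] rot [-3.141e+00  1.000e-03  2.670e-01] q [-0.14  0.4   1.8  -0.    0.94  1.16] F [ 0.3  0.3 -1.6] 23.88549546799129
```

View pics/c1.png

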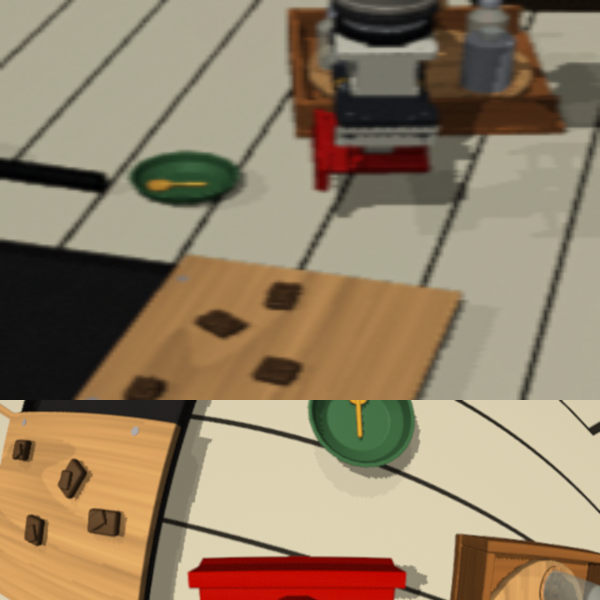

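```bash
python3 go.py 450 110 111 -0.037
python3 -m handwheel '-0.04 -1 0 0 0 0.097 -1;-0.04 -1 0 0 0 0.097 -1;-0.04 -1 0 0 0 0.097 -1;-0.04 -1 0 0 0 0.097 -1'; python3 go.py 432 224 100 -0.037
```

```text
t 6.4 p [481.    9.5 111.1] rot [-3.141e+00  1.000e-03  2.670e-01] q [-0.14  0.4   1.8  -0.    0.94  1.16] F [ 0.3  0.3 -1.6] 23.88549546799129
shift/100 [-3.400e-02 -1.052e+00  1.000e-03] turn/pi [-0.      0.0002  0.0967] rows 2.523004367838778 2.4317868129932148
time: 6.73
tool_pos: [448.0, 108.1, 109.6]
tcp_rot: [-3.141, 0.006, -0.04]
contact_force: [-0.4, -0.3, -2.2]
grip_width: 23.7
finger_force: 30.0
t 6.7333 p [448.  108.1 109.6] rot [-3.141  0.006 -0.04 ] q [0.07 0.37 1.85 0.   0.92 1.68] F [-0.4 -0.3 -2.2] 23.706847661275432
shift/100 [-0.205 -1.152  0.098] turn/pi [-0.0002  0.0019 -0.0009] rows 2.8146592056657065 0.05179564361178583
```

```bash

python3 -m handwheel '-0.1 -1 0.05 0 0 0 -1;-0.1 -1 0.05 0 0 0 -1;-0.1 -1 0.05 0 0 0 -1'
python3 -m handwheel '-0.1 -0.15 0.05 0 0 0 -1;-0.1 -0.15 0.05 0 0 0 -1;-0.1 -0.15 0.05 0 0 0 -1;-0.1 -0.15 0.05 0 0 0 -1'; python3 w.py w3 clod0:43 ; python3 go.py 432 224 58.5 -0.037
```

```text
time: 6.98
tool_pos: [443.8, 207.8, 104.7]
tcp_rot: [-3.142, 0.003, -0.037]
contact_force: [0.3, -0.1, -1.9]
grip_width: 23.8
finger_force: 30.0
time: 7.32
tool_pos: [435.5, 219.7, 100.7]
tcp_rot: [3.14, 0.002, -0.038]
contact_force: [0.2, 0.5, -2.0]
grip_width: 23.8
finger_force: 30.0
[511.5954993  215.72090752 257.95738117]
clod0 0.97 [261.  66.] [545.2 252.3] [[537.0, 270.0], [565.0, 254.0], [551.0, 232.0], [523.0, 248.0]]
clod0 0.88 [198. 151.] [488.7 303.4] [[503.0, 318.0], [501.0, 289.0], [473.0, 291.0], [475.0, 322.0]]
clod0 0.83 [342. 112.] [510.  198.1] [[521.0, 219.0], [524.0, 183.0], [501.0, 182.0], [499.0, 218.0]]
clod0 0.63 [139.  54.] [569.2 349.1] [[585.0, 366.0], [578.0, 336.0], [552.0, 336.0], [558.0, 366.0]]
t 7.4167 p [436.1 219.5 101.3] rot [ 3.141e+00  1.000e-03 -3.900e-02] q [ 0.31  0.42  1.79 -0.    0.93  1.92] F [-0.8 -0.3 -1.8] 23.821592873249234
shift/100 [-0.042 -0.044  0.428] turn/pi [ 0.0002  0.0002 -0.0006] rows 1.037017181109468 0.01692410084645444
```

View pics/w3.png

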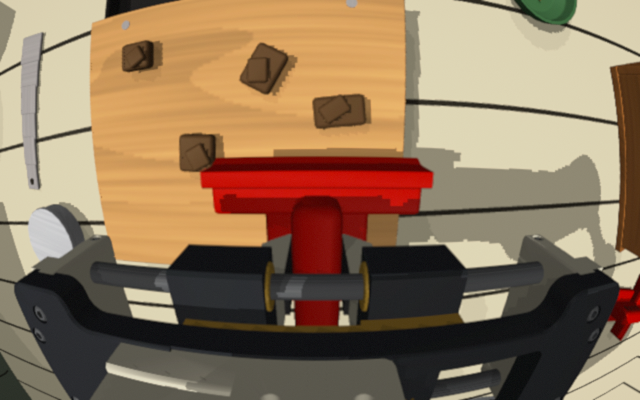

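```bash
python3 - <<'E'
from h import *
p=viewer.capture("wrist")
for u,v in [(202,172),(433,172),(216,160),(418,160)]: print(topt(p,(u,v),111.5,True).round(1))
E
```

```text
[485.7 274.4 111.5]
[481.3 157.4 111.5]
[491.3 266.1 111.5]
[487.5 165.8 111.5]
```

```bash

python3 -m handwheel '-0.05 -0.04 0.2 0 0 0 -1;-0.05 -0.04 0.38 0 0 0 -1;-0.05 -0.04 0.42 0 0 0 -1;-0.05 -0.04 0.42 0 0 0 -1;-0.05 -0.04 0.42 0 0 0 -1'; python3 go.py 431 224 58.5 -0.037
```

```text
time: 7.88
tool_pos: [431.6, 224.4, 60.2]
tcp_rot: [-3.141, -0.001, -0.039]
contact_force: [0.4, -0.5, -1.1]
grip_width: 23.8
finger_force: 30.0
t 7.8833 p [431.6 224.4  60.2] rot [-3.141e+00 -1.000e-03 -3.900e-02] q [ 0.32  0.48  1.84 -0.    0.82  1.93] F [ 0.4 -0.5 -1.1] 23.76691082843794
shift/100 [-0.006  0.004  0.017] turn/pi [-0.     -0.0002 -0.0005] rows 0.04342277956859583 0.013436102585455863
```

```bash

python3 -m handwheel '0.1 0 0.01 0 0 0 -1;0.22 0 0.01 0 0 0 -1;0.34 0 0.01 0 0 0 -1;0.46 0 0.01 0 0 0 -1;0.58 0 0.01 0 0 0 -1;0.70 0 0.01 0 0 0 -1;0.82 0 0.01 0 0 0 -1;0.85 0 0.01 0 0 0 -1'
python3 -m handwheel '0.1 0 0 0 0 0 -1;0.22 0 0 0 0 0 -1;0.34 0 0 0 0 0 -1;0.46 0 0 0 0 0 -1;0.58 0 0 0 0 0 -1;0.70 0 0 0 0 0 -1;0.8 0 0 0 0 0 -1;0.8 0 0 0 0 0 -1'
python3 w.py w4 clod0:43 ;python3 go.py 405 323 100 -0.037
```

```text
time: 8.55
tool_pos: [519.0, 221.3, 59.7]
tcp_rot: [-3.141, -0.004, -0.039]
contact_force: [0.5, -0.1, -1.2]
grip_width: 24.0
finger_force: 30.0
time: 9.22
tool_pos: [598.0, 218.1, 59.2]
tcp_rot: [-3.141, -0.003, -0.039]
contact_force: [-0.0, 0.1, -1.7]
grip_width: 23.8
finger_force: 30.0
[673.34915985 213.83020463 216.85807915]
clod0 0.73 [139. 262.] [581.4 344.8] [[582.0, 357.0], [583.0, 335.0], [579.0, 336.0], [578.0, 358.0]]
clod0 0.56 [248. 215.] [614.8 257.3] [[616.0, 262.0], [615.0, 248.0], [614.0, 248.0], [614.0, 262.0]]
t 9.3167 p [595.7 218.2  58.8] rot [ 3.141  0.    -0.038] q [ 0.23  0.7   1.4  -0.    1.04  1.84] F [-0.9 -0.3 -1.8] 23.99603439263013
shift/100 [-1.946 -0.974 -0.412] turn/pi [ 0.      0.     -0.0004] rows 5.311493321655378 0.009456213800316561
```

View pics/w4.png

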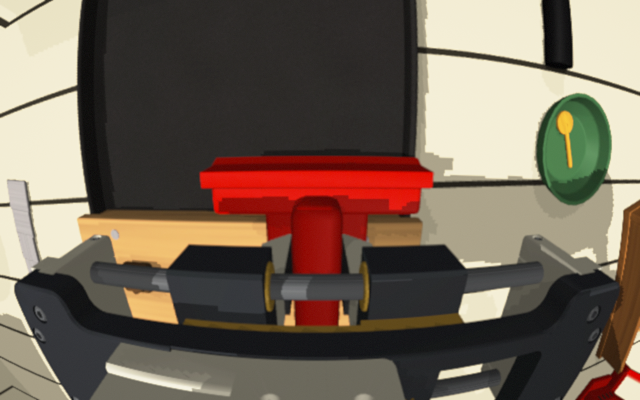

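```bash

python3 -m handwheel '0.1 0 0 0 0 0 -1;0.1 0 -0.3 0 0 0 -1;0.1 0 -0.6 0 0 0 -1;0.1 0 -0.6 0 0 0 -1'
python3 -m handwheel '-0.97 -0.48 0 0 0 0 -1;-0.97 -0.48 0 0 0 0 -1;-0.97 -0.48 0 0 0 0 -1'
python3 -m handwheel '-0.97 -0.48 0 0 0 0 -1;-0.97 -0.48 0 0 0 0 -1;-0.97 -0.48 0 0 0 0 -1;-0.97 -0.48 0 0 0 0 -1'
python3 w.py w5 clod0:43 ;python3 go.py 405 323 60 -0.037
```

```text
time: 9.65
tool_pos: [608.3, 218.9, 125.1]
tcp_rot: [-3.139, -0.01, -0.038]
contact_force: [0.9, 0.9, -1.4]
grip_width: 23.8
finger_force: 30.0
time: 9.9
tool_pos: [506.5, 270.6, 118.4]
tcp_rot: [3.141, 0.003, -0.037]
contact_force: [-0.6, 0.9, -2.0]
grip_width: 24.1
finger_force: 30.0
time: 10.23
tool_pos: [410.0, 322.9, 118.7]
tcp_rot: [3.141, 0.003, -0.034]
contact_force: [0.5, -0.2, -2.0]
grip_width: 24.1
finger_force: 30.0
[486.35370389 319.14363142 275.85673822]
clod0 0.86 [334. 107.] [488.5 306.2] [[475.0, 320.0], [502.0, 318.0], [500.0, 290.0], [472.0, 292.0]]
clod0 0.67 [270.   8.] [568.2 351.6] [[577.0, 365.0], [574.0, 338.0], [554.0, 338.0], [557.0, 365.0]]
t 10.3333 p [414.5 321.8 119. ] rot [-3.142e+00 -1.000e-03 -3.500e-02] q [ 0.51  0.45  1.68 -0.    1.01  2.12] F [ 0.5 -0.3 -0.7] 24.2479346093939
shift/100 [-0.096 -0.009  0.59 ] turn/pi [-0.     -0.0002  0.0005] rows 1.4343726438964954 0.01340210278357745
```

View pics/w5.png

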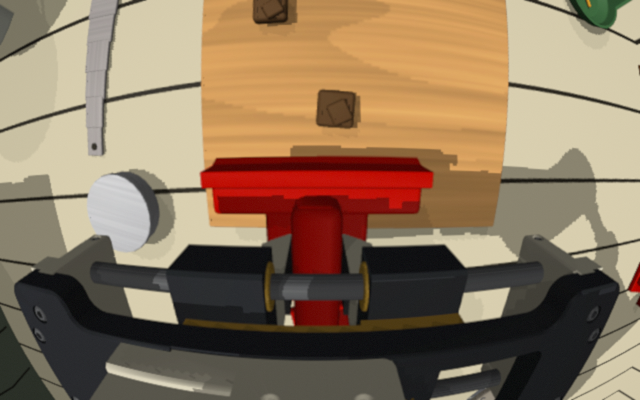

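```bash

python3 -m handwheel '-0.12 -0.06 0.2 0 0 0 -1;-0.12 -0.06 0.4 0 0 0 -1;-0.12 -0.06 0.57 0 0 0 -1;-0.12 -0.06 0.59 0 0 0 -1;-0.12 -0.06 0.59 0 0 0 -1;-0.12 -0.06 0.59 0 0 0 -1'; python3 go.py 600 321 59 -0.037
```

```text
time: 10.83
tool_pos: [404.8, 327.5, 60.2]
tcp_rot: [-3.141, -0.001, -0.039]
contact_force: [-0.1, -0.3, -1.4]
grip_width: 23.8
finger_force: 30.0
t 10.8333 p [404.8 327.5  60.2] rot [-3.141e+00 -1.000e-03 -3.900e-02] q [ 0.53  0.53  1.75 -0.    0.87  2.14] F [-0.1 -0.3 -1.4] 23.809761052984545
shift/100 [ 1.953 -0.011  0.013] turn/pi [-0.     -0.0002 -0.0006] rows 4.683283261829453 0.01604919969721007
```

Sweep lane 2 to TCP x≈610 and lift.

```bash

python3 -m handwheel '0.1 0 0.01 0 0 0 -1;0.22 0 0.01 0 0 0 -1;0.34 0 0.01 0 0 0 -1;0.46 0 0.01 0 0 0 -1;0.58 0 0.01 0 0 0 -1;0.70 0 0.01 0 0 0 -1;0.82 0 0.01 0 0 0 -1;0.9 0 0.01 0 0 0 -1'
python3 -m handwheel '0.12 0 0 0 0 0 -1;0.24 0 0 0 0 0 -1;0.36 0 0 0 0 0 -1;0.48 0 0 0 0 0 -1;0.60 0 0 0 0 0 -1;0.72 0 0 0 0 0 -1;0.8 0 0 0 0 0 -1;0.85 0 0 0 0 0 -1'
python3 -m handwheel '0.1 0 0 0 0 0 -1;0.2 0 0 0 0 0 -1;0.3 0 0 0 0 0 -1;0.3 0 0 0 0 0 -1;0.3 0 -0.3 0 0 0 -1;0.3 0 -0.6 0 0 0 -1;0.3 0 -0.6 0 0 0 -1'
python3 -m handwheel '-0.8 0 -0.1 0 0 0 -1;-0.8 0 -0.1 0 0 0 -1;-0.8 0 -0.1 0 0 0 -1;-0.8 0 -0.1 0 0 0 -1'
python3 go.py
python3 - <<'E'
from h import *
S=viewer.capture("scene")
print([(round(r["score"],2),np.round(r["centre"]),topt(S,r["centre"],11)[:2].round(),topt(S,r["centre"],43)[:2].round()) for r in viewer.recognise("clod0",S)])
p=viewer.capture("wrist")
print([(round(r["score"],2),np.round(r["centre"]),topt(p,r["centre"],11,True)[:2].round(),topt(p,r["centre"],43,True)[:2].round()) for r in viewer.recognise("clod0",p)])
A=S["frame"][150:350,320:520,::-1]; 
cv2.imwrite("pics/c2.png",np.hstack([cv2.resize(A,(400,400)),cv2.resize(p["frame"][:200,120:520,::-1],(400,400))]))
E
```

```text
time: 11.5
tool_pos: [496.2, 324.1, 59.5]
tcp_rot: [-3.141, -0.002, -0.039]
contact_force: [-0.4, 0.6, -1.9]
grip_width: 23.8
finger_force: 30.0
time: 12.17
tool_pos: [580.1, 320.8, 59.0]
tcp_rot: [-3.141, -0.001, -0.039]
contact_force: [-0.0, 0.6, -1.2]
grip_width: 23.6
finger_force: 30.0
time: 12.75
tool_pos: [611.2, 321.3, 125.5]
tcp_rot: [-3.137, -0.009, -0.038]
contact_force: [1.6, 0.5, 0.5]
grip_width: 23.6
finger_force: 30.0
time: 13.08
tool_pos: [526.2, 323.3, 129.0]
tcp_rot: [3.141, 0.001, -0.036]
contact_force: [0.4, 0.2, -0.6]
grip_width: 24.0
finger_force: 30.0
t 13.0833 p [526.2 323.3 129. ] rot [ 3.141e+00  1.000e-03 -3.600e-02] q [0.43 0.6  1.39 0.   1.16 2.03] F [ 0.4  0.2 -0.6] 24.03972822667013
[(0.65, array([381., 276.]), array([620., 260.]), array([646., 273.])), (0.64, array([381., 290.]), array([668., 289.]), array([693., 301.])), (0.56, array([363., 264.]), array([607., 191.]), array([633., 206.])), (0.45, array([227., 154.]), array([ 402., -555.]), array([ 434., -520.]))]
[(0.88, array([340.,  50.]), array([660., 297.]), array([653., 300.])), (0.86, array([386.,  92.]), array([623., 257.]), array([620., 264.])), (0.63, array([380., 107.]), array([609., 263.]), array([608., 269.])), (0.59, array([280.,  55.]), array([658., 349.]), array([652., 346.]))]
```

View pics/c2.png

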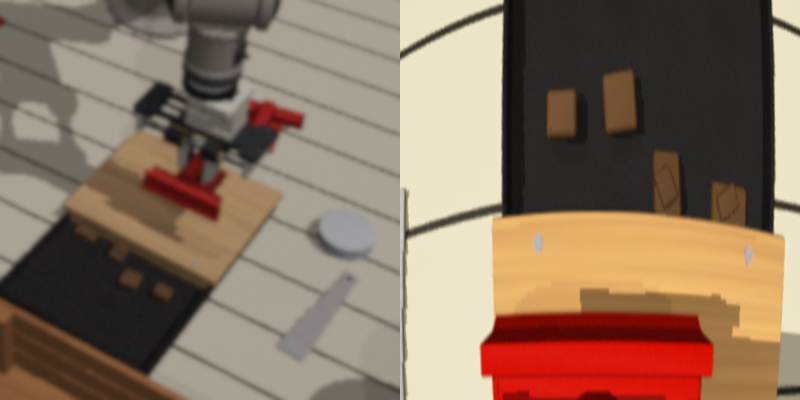

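```bash

python3 -m handwheel '0.15 1 -0.3 0 0 0 -1;0.15 1 -0.3 0 0 0 -1;0.15 1 -0.3 0 0 0 -1;0.15 1 -0.3 0 0 0 -1;0.15 1 -0.3 0 0 0 -1'
python3 go.py
cat > cl.py <<'E'
from h import *
for n in ["wrist","scene","side"]:
    p=viewer.capture(n); f=n=="wrist"
    print(n,np.array(p["T"])[:3,3].round())
    for r in viewer.cut_out("clod0",p):
        if r["score"]<.3: continue
        c=max(cv2.findContours(r["pixels"].astype(np.uint8),0,2)[0],key=cv2.contourArea)
        print(round(r["score"],2),np.round(r["centre"]),[topt(p,r["centre"],z,f)[:2].round().tolist() for z in (11,25)],"box z11",[topt(p,b,11,f)[:2].round().astype(int).tolist() for b in cv2.boxPoints(cv2.minAreaRect(c))])
    if f:
        save(p,"w6")
        # board edge line: brightness along columns
        g=p["frame"].astype(int).sum(2)
        for col in range(180,480,25):
            d=[v for v in range(5,155) if g[v+3,col]-g[v-3,col]>200]
            print(col,d[:1],d[-1:],[topt(p,(col,v),36,True)[:2].round().tolist() for v in d[-1:]])
E
python3 cl.py
```

```text
time: 13.7
tool_pos: [541.3, 221.3, 159.0]
tcp_rot: [-3.141, -0.001, -0.041]
contact_force: [0.6, 0.8, -1.4]
grip_width: 23.9
finger_force: 30.0
t 13.7 p [541.3 221.3 159. ] rot [-3.141e+00 -1.000e-03 -4.100e-02] q [0.26 0.51 1.45 0.   1.18 1.87] F [ 0.6  0.8 -1.4] 23.866807396286852
wrist [617. 217. 317.]
0.96 [340. 115.] [[613.0, 194.0], [614.0, 195.0]] box z11 [[606, 215], [626, 213], [624, 178], [604, 179]]
0.86 [274. 109.] [[622.0, 259.0], [622.0, 257.0]] box z11 [[639, 271], [637, 246], [605, 248], [607, 272]]
0.71 [188.  84.] [[656.0, 347.0], [655.0, 341.0]] box z11 [[668, 366], [667, 336], [645, 334], [645, 364]]
0.61 [234.  72.] [[663.0, 297.0], [661.0, 294.0]] box z11 [[672, 315], [674, 286], [647, 282], [645, 311]]
180 [126] [131] [[609.0, 349.0]]
205 [124] [129] [[609.0, 322.0]]
230 [123] [128] [[607.0, 297.0]]
255 [122] [127] [[606.0, 274.0]]
280 [122] [126] [[606.0, 251.0]]
305 [121] [126] [[605.0, 228.0]]
330 [122] [126] [[604.0, 206.0]]
355 [122] [126] [[603.0, 183.0]]
380 [122] [127] [[602.0, 160.0]]
405 [18] [113] [[615.0, 136.0]]
430 [20] [114] [[614.0, 111.0]]
455 [23] [115] [[614.0, 85.0]]
scene [1569.  721. 1173.]
0.63 [363. 266.] [[614.0, 195.0], [626.0, 201.0]] box z11 [[626, 176], [594, 175], [603, 214], [635, 216]]
0.3 [392. 275.] [[600.0, 284.0], [611.0, 290.0]] box z11 [[789, 141], [268, 99], [376, 410], [830, 395]]
side [ 281. 1042.  934.]
0.64 [268. 285.] [[627.0, 268.0], [622.0, 279.0]] box z11 [[641, 247], [622, 242], [614, 267], [632, 271]]
0.6 [254. 290.] [[659.0, 291.0], [653.0, 303.0]] box z11 [[680, 283], [651, 276], [639, 309], [667, 316]]
```

```bash

python3 -m handwheel '-0.27 1 0.1 0 0 0 -1;-0.27 1 0.1 0 0 0 -1;-0.27 1 0.1 0 0 0 -1;-0.27 1 0.1 0 0 0 -1'
python3 -m handwheel '-0.27 1 0.4 0 0 0 -1;-0.27 1 0.4 0 0 0 -1;-0.27 1 0.4 0 0 0 -1;-0.27 1 0.4 0 0 0 -1;-0.27 1 0.4 0 0 0 -1'
python3 go.py 478 15 23 -0.037
```

```text
time: 14.33
tool_pos: [507.5, 120.9, 148.0]
tcp_rot: [3.14, 0.003, -0.04]
contact_force: [0.0, 0.5, -1.7]
grip_width: 23.6
finger_force: 30.0
time: 14.75
tool_pos: [478.4, 24.4, 108.3]
tcp_rot: [-3.141, 0.001, -0.04]
contact_force: [0.8, 0.5, -1.3]
grip_width: 23.8
finger_force: 30.0
t 14.75 p [478.4  24.4 108.3] rot [-3.141e+00  1.000e-03 -4.000e-02] q [-0.11  0.4   1.81  0.    0.93  1.5 ] F [ 0.8  0.5 -1.3] 23.828037495272948
shift/100 [0.001 0.095 0.853] turn/pi [-0.0001  0.0003 -0.0008] rows 2.059069385768995 0.022301342566545743
```

```bash

python3 -m handwheel '0 0 0.3 0 0 0 -1;0 0 0.6 0 0 0 -1;0 0 0.78 0 0 0 -1;0 0 0.83 0 0 0 -1;0 0 0.855 0 0 0 -1;0 0 0.855 0 0 0 -1;0 0 0.855 0 0 0 -1'
python3 go.py 478 24 21.6 -0.04
```

```text
time: 15.33
tool_pos: [479.7, 25.1, 24.3]
tcp_rot: [3.141, -0.003, -0.037]
contact_force: [-0.8, -0.4, -1.6]
grip_width: 24.1
finger_force: 30.0
t 15.3333 p [479.7  25.1  24.3] rot [ 3.141e+00 -3.000e-03 -3.700e-02] q [-0.11  0.53  1.89 -0.    0.72  1.5 ] F [-0.8 -0.4 -1.6] 24.134010288706705
shift/100 [-0.016  0.012  0.027] turn/pi [ 0.0001 -0.0008  0.0009] rows 0.08115859261026752 0.030478538487249317
```

```bash

python3 -m handwheel '0 0 0.01 0 0 0 -1;0 0 0.02 0 0 0 -1;0 0 0.025 0 0 0 -1;0 0 0.025 0 0 0 -1'
python3 -m handwheel '0 0 0 0 0 0 0.8;0 0 0 0 0 0 0.8;0 0 0 0 0 0 0.8;0 0 0 0 0 0 0.8;0 0 0 0 0 0 0.8;0 0 0 0 0 0 0.8;0 0 0 0 0 0 0.8;0 0 0 0 0 0 0.8'
python3 go.py
```

```text
time: 15.67
tool_pos: [479.1, 24.7, 21.6]
tcp_rot: [3.142, -0.002, -0.038]
contact_force: [-0.9, 1.1, 2.6]
grip_width: 24.2
finger_force: 30.0
time: 16.33
tool_pos: [478.4, 24.7, 20.7]
tcp_rot: [3.141, 0.0, -0.038]
contact_force: [-0.1, 0.3, 0.5]
grip_width: 72.6
finger_force: 0.0
t 16.3333 p [478.4  24.7  20.7] rot [ 3.141  0.    -0.038] q [-0.11  0.54  1.89 -0.    0.71  1.5 ] F [-0.1  0.3  0.5] 72.55265018414686
```

```bash

python3 -m handwheel '0 0 -0.2 0 0 0 1;0 0 -0.5 0 0 0 1;0 0 -1 0 0 0 1;0 0 -1 0 0 0 1'
python3 -m handwheel '-0.2 0.3 -1 0 0 0 1;-0.2 0.3 -1 0 0 0 1;-0.2 0.3 -1 0 0 0 1'
python3 -m handwheel '-0.2 1 -0.5 0 0 0 1;-0.2 1 -0.5 0 0 0 1;-0.2 1 -0.5 0 0 0 1'
python3 -m handwheel '0 1 0 0 0 0 1;0 1 0 0 0 0 1;0 1 0 0 0 0 1;0 1 0 0 0 0 1;0 1 0 0 0 0 1'
python3 go.py
cat > ca.py <<'E'
from h import *
for n in ["wrist","scene","side"]:
    p=viewer.capture(n); f=n=="wrist"
    if f: save(p,"w7")
    for t,z in [("jar",89),("grip",184),("stand",12),("scraper",20)]:
      for r in viewer.cut_out(t,p):
        if r["score"]<.4: continue
        c=max(cv2.findContours(r["pixels"].astype(np.uint8),0,2)[0],key=cv2.contourArea)
        print(n,t,round(r["score"],2),np.round(r["centre"]),topt(p,r["centre"],z,f)[:2].round(),[topt(p,b,z,f)[:2].round().astype(int).tolist() for b in cv2.boxPoints(cv2.minAreaRect(c))])
E
python3 ca.py
```

```text
time: 16.67
tool_pos: [481.3, 24.5, 125.9]
tcp_rot: [3.141, -0.009, -0.038]
contact_force: [3.0, 0.4, 0.5]
grip_width: 91.3
finger_force: 0.0
time: 16.92
tool_pos: [457.7, -5.3, 224.3]
tcp_rot: [3.141, -0.004, -0.038]
contact_force: [1.0, -0.1, 0.3]
grip_width: 91.8
finger_force: 0.0
time: 17.17
tool_pos: [433.1, -105.6, 272.4]
tcp_rot: [3.14, -0.002, -0.037]
contact_force: [0.7, 0.3, 0.5]
grip_width: 91.7
finger_force: 0.0
time: 17.58
tool_pos: [429.4, -204.0, 270.2]
tcp_rot: [-3.141, 0.001, -0.04]
contact_force: [0.2, -0.6, -0.1]
grip_width: 91.8
finger_force: 0.0
t 17.5833 p [ 429.4 -204.   270.2] rot [-3.141e+00  1.000e-03 -4.000e-02] q [-0.61  0.22  1.57  0.    1.35  1.01] F [ 0.2 -0.6 -0.1] 91.81976373466117
wrist jar 0.64 [376. 112.] [ 503. -273.] [[572, -161], [636, -356], [444, -418], [388, -206]]
wrist grip 0.74 [376. 113.] [ 503. -255.] [[551, -174], [599, -314], [463, -360], [420, -208]]
wrist stand 0.91 [371. 107.] [ 510. -281.] [[599, -121], [694, -390], [421, -486], [336, -189]]
wrist scraper 0.91 [159. 136.] [489.  18.] [[534, 90], [527, -45], [435, -46], [432, 94]]
w
[... 512 characters left out ...]
4.] [[273, -358], [149, -320], [246, -209], [361, -249]]
scene scraper 0.6 [340. 221.] [491.  30.] [[544, -37], [401, -79], [412, 61], [549, 93]]
side jar 0.75 [354. 166.] [ 489. -268.] [[653, -455], [433, -521], [378, -158], [562, -105]]
side grip 0.84 [350. 171.] [474. -90.] [[615, -286], [416, -346], [367, -23], [533, 25]]
side stand 0.94 [356. 175.] [ 490. -327.] [[588, -120], [709, -593], [404, -668], [345, -180]]
side scraper 0.74 [336. 233.] [490.  20.] [[531, 95], [528, -51], [429, -17], [439, 122]]
side scraper 0.73 [426. 194.] [ 229. -255.] [[286, -201], [287, -347], [168, -345], [175, -200]]
side scraper 0.63 [411. 328.] [233. 325.] [[305, 283], [208, 246], [189, 380], [276, 413]]
```

View pics/w7.png

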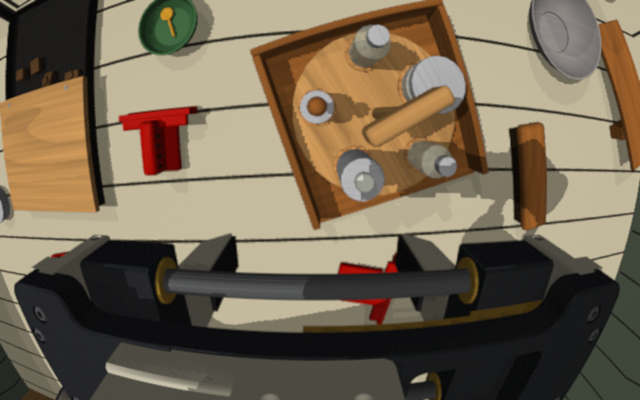

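```bash
python3 - <<'E'
from h import *
p=viewer.capture("wrist"); q=lambda u,v,z: topt(p,(u,v),z,True)[:2]
a,b=q(368,133,184),q(450,98,184); print("bar",a.round(),b.round(),np.linalg.norm(b-a),((a+b)/2).round(1),np.arctan2(*(b-a)[::-1]))
j=q(436,83,89); print("jar",j.round())
for z in(60,72):
    c=[q(253,51,z),q(443,1,z),q(487,172,z),q(317,228,z)]
    print(z,np.round(c).tolist(),np.mean(c,0).round(1),[ (np.linalg.norm(c[i]-c[i-3]).round(), np.arctan2(*(c[i-3]-c[i])[::-1]).round(3)) for i in range(4)])
E
```

```text
bar [ 488. -248.] [ 517. -318.] 76.47746398382253 [ 502.5 -282.9] -1.1700882709076112
jar [ 539. -344.]
60 [[584.0, -135.0], [652.0, -372.0], [428.0, -434.0], [360.0, -203.0]] [ 506. -286.] [(np.float64(246.0), np.float64(-1.291)), (np.float64(232.0), np.float64(-2.868)), (np.float64(241.0), np.float64(1.857)), (np.float64(233.0), np.float64(0.293))]
72 [[581.0, -138.0], [647.0, -366.0], [431.0, -427.0], [365.0, -203.0]] [ 506.  -283.5] [(np.float64(238.0), np.float64(-1.291)), (np.float64(224.0), np.float64(-2.868)), (np.float64(233.0), np.float64(1.857)), (np.float64(226.0), np.float64(0.293))]
```

```bash
python3 go.py 505 -285 240 -0.04
python3 -m handwheel '0.79 0.78 0 0 0 -0.3 1;0.79 0.78 0 0 0 -0.3 1;0.79 0.78 0 0 0 -0.3 1;0.79 0.78 0 0 0 -0.3 1;0.79 0.78 0 0 0 -0.3 1;0.79 0.78 0 0 0 -0.3 1;0.79 0.78 0 0 0 -0.3 1;0.79 0.78 0 0 0 -0.3 1'
python3 -m handwheel '0 0 0 0 0 -0.3 1;0 0 0 0 0 -0.3 1;0 0 0 0 0 -0.3 1;0 0 0 0 0 -0.3 1;0 0 0 0 0 -0.3 1;0 0 0 0 0 -0.3 1;0 0 0 0 0 -0.3 1;0 0 0 0 0 -0.3 1'
python3 go.py 505 -285 215 2.02
```

```text
t 18.3833 p [ 429.7 -203.6  270.7] rot [ 3.141 -0.    -0.038] q [-0.6   0.22  1.57 -0.    1.35  1.  ] F [-0.3 -0.7 -0.5] 91.75825816172154
shift/100 [0.783 0.785 0.307] turn/pi [ 0.     -0.      0.0007] rows 2.7588487783074984 0.016692084857209764
time: 19.05
tool_pos: [505.7, -284.6, 270.4]
tcp_rot: [-3.141, 0.0, 0.911]
contact_force: [-0.3, -0.2, 0.1]
grip_width: 92.0
finger_force: 0.0
time: 19.72
tool_pos: [505.7, -284.6, 270.6]
tcp_rot: [-3.141, -0.0, 1.853]
contact_force: [0.2, -0.8, -0.8]
grip_width: 92.0
finger_force: 0.0
t 19.7167 p [ 505.7 -284.6  270.6] rot [-3.141 -0.     1.853] q [-0.64  0.42  1.29 -0.    1.44 -0.93] F [ 0.2 -0.8 -0.8] 92.04437897489566
shift/100 [-0.002 -0.008  0.556] turn/pi [-0.    -0.    -0.053] rows 1.33368165344606 1.3335719416320782
```

```bash

python3 -m handwheel '0 0 0.7 0 0 -0.053 1;0 0 0.7 0 0 -0.053 1;0 0 0.7 0 0 -0.053 1;0 0 0.7 0 0 -0.053 1'
python3 -m handwheel '0 0 0.2 0 0 0 1;0 0 0.35 0 0 0 1;0 0 0.48 0 0 0 1;0 0 0.5 0 0 0 1;0 0 0.5 0 0 0 1'
python3 -m handwheel '0 0 0 0 0 0 -1;0 0 0 0 0 0 -1;0 0 0 0 0 0 -1;0 0 0 0 0 0 -1;0 0 0 0 0 0 -1;0 0 0 0 0 0 -1;0 0 0 0 0 0 -1;0 0 0 0 0 0 -1'
python3 -m handwheel '0 0 0 0 0 0 -1;0 0 0 0 0 0 -1;0 0 0 0 0 0 -1;0 0 0 0 0 0 -1;0 0 0 0 0 0 -1;0 0 0 0 0 0 -1;0 0 0 0 0 0 -1;0 0 0 0 0 0 -1'
python3 go.py; python3 - <<'E'
from plant import bot
print(bot.get_obs()["moment"])
E
```

```text
time: 20.05
tool_pos: [505.2, -284.2, 200.0]
tcp_rot: [-3.14, -0.003, 2.012]
contact_force: [0.2, -0.4, 0.6]
grip_width: 92.0
finger_force: 0.0
time: 20.47
tool_pos: [506.4, -285.1, 152.1]
tcp_rot: [3.141, 0.002, 2.012]
contact_force: [0.3, 0.2, 0.6]
grip_width: 92.1
finger_force: 0.0
time: 21.13
tool_pos: [505.7, -284.5, 150.7]
tcp_rot: [-3.142, 0.0, 2.014]
contact_force: [0.3, 1.2, 0.8]
grip_width: 43.7
finger_force: 0.0
time: 21.8
tool_pos: [502.6, -285.4, 150.6]
tcp_rot: [-3.136, -0.002, 2.013]
contact_force: [-13.2, -3.0, 4.1]
grip_width: 17.9
finger_force: 29.9
t 21.8 p [ 502.6 -285.4  150.6] rot [-3.136e+00 -2.000e-03  2.013e+00] q [-0.65  0.51  1.48 -0.    1.16 -1.09] F [-13.2  -3.    4.1] 17.88684667969013
[-0.53729101  1.63151418 -0.03565189]
```

```bash

python3 -m handwheel '0 -0.03 0 0 0 0 -1;0 -0.03 0 0 0 0 -1;0 -0.03 0 0 0 0 -1'
python3 -m handwheel '0 0 0 0 0 0.03 -1;0 0 0 0 0 0.06 -1;0 0 0 0 0 0.09 -1;0 0 0 0 0 0.12 -1;0 0 0 0 0 0.14 -1;0 0 0 0 0 0.14 -1;0 0 0 0 0 0.14 -1'
python3 go.py 502.6 -285.4 150 0.285
```

```text
time: 22.05
tool_pos: [502.7, -285.5, 150.6]
tcp_rot: [-3.141, -0.001, 2.014]
contact_force: [-1.0, 1.3, 0.1]
grip_width: 17.7
finger_force: 30.0
time: 22.63
tool_pos: [502.4, -285.5, 150.6]
tcp_rot: [-3.14, -0.001, 1.576]
contact_force: [-5.0, 2.1, 1.8]
grip_width: 17.7
finger_force: 30.0
t 22.6333 p [ 502.4 -285.5  150.6] rot [-3.140e+00 -1.000e-03  1.576e+00] q [-0.65  0.51  1.48 -0.    1.15 -0.65] F [-5.   2.1  1.8] 17.660830187264153
shift/100 [0.001 0.002 0.006] turn/pi [-6.000e-04  2.000e-04  4.109e-01] rows 0.015402874117801507 10.330276498098268
```

```bash

python3 -m handwheel '0 -0.01 0 0 0 0.03 -1;0 -0.01 0 0 0 0.06 -1;0 -0.01 0 0 0 0.09 -1;0 -0.01 0 0 0 0.12 -1;0 -0.01 0 0 0 0.15 -1;0 -0.01 0 0 0 0.17 -1;0 -0.01 0 0 0 0.17 -1;0 -0.01 0 0 0 0.17 -1'
python3 go.py 502.6 -285.4 150 0.285
```

```text
time: 23.3
tool_pos: [502.0, -285.4, 150.6]
tcp_rot: [-3.141, -0.0, 1.043]
contact_force: [-1.3, 2.1, -0.1]
grip_width: 17.9
finger_force: 30.0
t 23.3 p [ 502.  -285.4  150.6] rot [-3.141 -0.     1.043] q [-0.65  0.51  1.49  0.    1.15 -0.12] F [-1.3  2.1 -0.1] 17.87134521713436
shift/100 [0.003 0.005 0.006] turn/pi [-2.000e-04 -0.000e+00  2.413e-01] rows 0.01983674086644395 6.067421038516347
```

```bash

python3 -m handwheel '0 0 0 0 0 0.04 -1;0 0 0 0 0 0.08 -1;0 0 0 0 0 0.12 -1;0 0 0 0 0 0.15 -1;0 0 0 0 0 0.18 -1;0 0 0 0 0 0.21 -1;0 0 0 0 0 0.23 -1;0 0 0 0 0 0.241 -1'
python3 -m handwheel '0 0 0 0 0 0 -1;0 0 0 0 0 0 -1'
python3 go.py 502.6 -285.4 150 0.285
python3 - <<'E'
from h import *
for n,f in (("wrist",1),("scene",0),("side",0)):
    p=viewer.capture(n); save(p,"end_"+n); fr=p["frame"]
    for t,z in (("jar",89),("scraper",20),("key_dish",13),("flashlight",17)):
        print(n,t,[(round(r["score"],2),np.round(r["centre"]),topt(p,r["centre"],z,f)[:2].round()) for r in viewer.recognise(t,p)][:3])
    ax=np.array([502,-285.5])
    for yaw in (.285,.285+np.pi):
        P=[*(ax-72*np.array([np.cos(yaw),np.sin(yaw)])),89]; print("pred lid",yaw,proj(p,P,f).round())
        u,v=proj(p,P,f).round().astype(int)
        if 5<=u<635 and 5<=v<395: print(fr[v-4:v+5:4,u-4:u+5:4].tolist())
E
```

```text
time: 23.97
tool_pos: [501.6, -285.0, 150.6]
tcp_rot: [-3.14, 0.001, 0.283]
contact_force: [-4.2, 4.9, 2.2]
grip_width: 17.8
finger_force: 30.0
time: 24.13
tool_pos: [501.7, -285.0, 150.6]
tcp_rot: [-3.14, 0.001, 0.286]
contact_force: [-4.0, 4.3, 0.3]
grip_width: 17.8
finger_force: 30.0
t 24.1333 p [ 501.7 -285.   150.6] rot [-3.14e+00  1.00e-03  2.86e-01] q [-0.65  0.5   1.49  0.    1.15  0.63] F [-4.   4.3  0.3] 17.795525482452888
shift/100 [0.008 0.006 0.006] turn/pi [-0.0005  0.0002  0.0003] rows 0.027581056426610823 0.014827842131125011
wrist jar [(0.97, array([317., 174.]), array([ 532., -277.]))]
wrist scraper [(0.72, array([ 66., 133.]), array([488.,  21.]))]
wrist key_dish [(0.68, array([106.,  12.]), array([635.,   0.]))]
wrist flashlight []
pred lid 0.285 [316. 295.]
[[[97, 99, 100], [97, 98, 99], [97, 99, 99]], [[91, 92, 93], [91, 92, 93], [90, 92, 92]], [[85, 81, 78], [87, 82, 80], [86, 82, 79]]]
pred lid 3.4265926535897933 [316. 116.]
[[[211, 156, 93], [210, 156, 93], [210, 155, 92]], [[211, 155, 91], [217, 161, 94], [217, 160, 93]], [[143, 105, 61], [143, 106, 62], [15
[... 835 characters left out ...]
ay([422., 192.]), array([ 241., -266.])), (0.71, array([336., 233.]), array([491.,  22.]))]
side key_dish [(0.74, array([287., 220.]), array([661., -11.])), (0.41, array([352., 168.]), array([ 513., -369.]))]
side flashlight [(0.84, array([247., 216.]), array([791.,   4.])), (0.59, array([353., 171.]), array([ 505., -347.]))]
pred lid 0.285 [372. 163.]
[[[69, 71, 74], [106, 108, 113], [136, 138, 143]], [[68, 70, 73], [128, 131, 137], [134, 137, 143]], [[131, 135, 140], [141, 144, 151], [140, 144, 149]]]
pred lid 3.4265926535897933 [331. 163.]
[[[68, 42, 23], [147, 151, 158], [122, 119, 120]], [[67, 39, 20], [140, 144, 149], [165, 169, 164]], [[134, 93, 54], [139, 143, 149], [148, 152, 156]]]
```

```bash
python3 - <<'E'
from h import *
p=viewer.capture("wrist"); fr=p["frame"].astype(int); sat=fr.max(2)-fr.min(2); sat=cv2.blur(sat.astype(np.float32),(3,3))
ax=np.array([502,-285.3]); y=.285; X=np.array([np.cos(y),np.sin(y)]); Y=np.array([-X[1],X[0]])
for s in (100,60,20,-20,-60,-100):
    c=proj(p,[*(ax+125*X+s*Y),60],True); u=int(round(c[0])); v0=int(round(c[1]))
    col=sat[:,u]; r=[v for v in range(max(0,v0-25),v0+25) if col[v]<45<=col[v+1]]
    print("back",s,c.round(1),r,[((topt(p,(u,v+.5),60,True)[:2]-ax)@np.c_[X,Y]).round(1).tolist() for v in r[:2]])
for t in (100,70,40,0):
  for sg in (1,-1):
    c=proj(p,[*(ax+t*X+sg*125*Y),60],True); v=int(round(c[1])); u0=int(round(c[0])); row=sat[v,::1]
    rr=range(u0-25,u0+25); r=[u for u in rr if (row[u]<45<=row[u+1] if sg>0 else row[u]>=45>row[u+1])]
    print("side",t,sg,c.round(1),r,[((topt(p,(u+.5,v),60,True)[:2]-ax)@np.c_[X,Y]).round(1).tolist() for u in r[:2]])
E
```

```text
back 100 [195.3  57.5] [57] [[125.1, 100.2]]
back 60 [241.3  53. ] [53, 71] [[124.6, 60.3], [109.5, 60.2]]
back 20 [290.9  50.6] [50, 69] [[125.1, 19.9], [109.4, 19.9]]
back -20 [341.8  50.6] [50, 68] [[125.1, -20.2], [110.3, -20.2]]
back -60 [391.4  53.2] [53, 71] [[124.7, -59.7], [109.7, -59.7]]
back -100 [437.6  57.9] [58] [[124.5, -100.4]]
side 100 1 [169.   89.5] [169] [[99.5, 124.5]]
side 100 -1 [463.9  90. ] [463] [[99.9, -124.6]]
side 70 1 [170.1 124.1] [170] [[70.0, 124.6]]
side 70 -1 [462.6 124.6] [462] [[69.6, -124.9]]
side 40 1 [172.4 158.4] [172] [[40.3, 124.9]]
side 40 -1 [460.2 159. ] [459] [[39.9, -124.3]]
side 0 1 [177.  202.4] [176] [[0.4, 125.5]]
side 0 -1 [455.4 203.1] [454] [[0.1, -124.1]]
```

```bash
python3 -c "
from plant import bot
print(bot.close_job())"
```

```text
the job is handed in; nothing more can be done
None
```

I swept all four clods into the open tray, set the scraper down on the bench slats clear of the tray, and turned the wax jar to the middle of the stand's open front; the gripper is still holding the T-handle. I handed the job in at about 24 s, but the hand-in returned no verdict. I confirmed the stand's position and angle from the wrist camera; the jar's final angle rests on the bar lying square in the gripper.

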